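# Clear the analyser's cover, then hold its recessed reset button down

## Robot

A 6-joint arm with a two-finger parallel gripper is mounted at the origin on the work surface. World frame = base frame: x ahead of the robot, y to its left, z up, the work surface at z = 0. Lengths are in m, angles in rad, forces in N, time in s.
With the tool pointing down it reaches from about 0.225 to 0.875 m from the base axis. Payload 3.4 kg.
Tool frame: the origin (TCP) lies at the very end of the fingers, on their centre line; the grasp point (between the pads) lies 19 mm behind it; z points along the fingers, y is the line along which they close (so a half turn about z gives the same grasp; the last joint's range is limited). The gripper opens to 85 mm and grips with 20 to 120 N. Pads are 22 mm wide; open, the fingers measure 114 mm over their backs; the gripper's body (76 mm by 85 mm) begins 54 mm behind the grasp point. The pads swing forward as they close: fully open they stand 13 mm farther back than shut.
Start: joints at [1.027, 0.276, 1.505, -0, 1.361, -0.121], TCP at [0.236, 0.524, 0.231] pointing down, gripper open.
Joint ranges: [-2.89, 2.89], [-0.75, 2.08], [0.22, 2.7], [-1.18, 4.32], [0.11, 2.71], [-2.7, 2.7]. Speed limits (rad/s): [2.57, 2.57, 3.14, 3.14, 3.14, 3.14].

## Interface

Orientations are given as a unit quaternion [w, x, y, z].
In Python, from rig import manip gives the robot as it stands. The module is installed in compiled form; this text tells all that it offers.
- The arm moves only by the tool play_rows, never from a script. Its argument "motion" is a list of rows, each a list of 5 numbers: the shift along the tool's x, y, z in units of 40 mm (1.0 is 40 mm), then the turn about the tool's z in units of 10 degrees (1.0 is 10 degrees), then the finger opening in mm, from 0 to 85.4. A call has 1 to 5 rows; each row is the pose to reach, as a shift and turn from the pose commanded when the call began, along the tool's axes at that moment; what a row does not reach only later rows make up. A row lasts 1/8 s, in which the tool goes at most 62.5 mm and 10.7 degrees, less where a joint would pass 70% of its speed; a pose out of reach is approached as far as the arm can. A call with a gripper value outside its range is refused whole. The fingers move at their own pace and stop on an object; "newtons" is the grip in N (left out, the last holds). Time passes only in rows, so rows that repeat a pose let the fingers close. It gives the time, the measured TCP pose, the force, the opening and the grip force at its end, in the units of the state.
- manip.get_state(): the state, without advancing time (a new reading comes with each control period).
- manip.get_image(name): name is "side" or "top"; returns a dict with "img" (400x640x3 uint8, red, green, blue), "range_z" (400x640 float32, m along the optical axis (not along the pixel's ray), 0 where there is no reading), "fx", "fy", "cx", "cy" (pixels), "R" (3x3) and "t" (3): a world point X has camera coordinates R X + t. Camera axes: x right, y down, z forward; pixel columns grow to the right and rows downward; lengths in m; the calibration is good to about 2 mm. A picture is of the moment at which its call begins.
- manip.sign_off(): hands the job in; it is judged then, once.
The state is a dict: "clock": time; "qpos": joint angles; "qd": joint speeds; "effort": joint torques, N m; "position": TCP position; "ee_rot": TCP orientation; "contact_force": force on the tool from outside, world axes, zero at the start; "moment": the same for the moment, N m; "width": finger opening in m; "gripper_force": force on a finger pad.
Only numpy, scipy, OpenCV 4.12 (cv2) and the standard library are available. Lean on these libraries where they do the work, as an engineer would, in place of code of your own. Each camera call takes 0.05 s, during which the arm holds its last target. There are 200 camera calls.

## Task

Ceramic filter chips lie on the blue cover of the small gas analyser: with the orange scraper block, sweep them all off the cover into the grey tray beside it (do not touch the chips with the gripper), then set the scraper down on the bench, clear of the tray. Then take the green-handled stylus out of its wooden rack, reach its steel shaft through the yellow-ringed aperture in the cover and press the recessed reset button fully down; finish while still gripping the stylus and holding the button down. Leave the amber bottle, the roll of black tape and the cardboard carton where they stand.

Things in the scene. Friction and masses are not known exactly. Their poses are not given: they have to be found in the camera images.
- module: Small gas analyser, fixed to the bench, a flat box 170 (x) x 220 (y) x 60 mm high. Origin: centre of its underside, on the bench; z up. Its flat blue cover is the top face, 60 mm above the bench, 6 mm thick, covering the full 170 x 220 mm, with no rims. The tray stands along its -y side (the cover's edge at y = -110 mm); the cover overhangs the tray's near wall there. Its yaw varies.
- aperture (a point): Centre of the round aperture in the cover, at the level of the cover's upper face; 25 mm in x and 35 mm in y from the module's origin, 60 mm above the bench. Hole diameter 18 mm, through the 6 mm cover, hollow and wider below; painted yellow ring around it (outer diameter 27 mm). It may be hidden under a chip at the start. The chips are too large to fall through. Axes as the module's.
- reset (a joint): Travel of the red recessed reset button (diameter 24 mm), centred under the aperture: 0 released, 0.006 m fully down. Its top lies 25 mm below the cover's upper face when released (35 mm above the bench), 31 mm below when fully down. It moves straight down against a spring: about 2 N to start, 6 N when fully down, then a hard stop; it springs back when let go.
- tray: Grey open catch tray, fixed, 240 (x) x 160 (y) x 32 mm high, walls and floor about 4 to 5 mm. Origin: centre of its underside, on the bench. It has the module's yaw and its centre lies 184 mm to the module's -y side; what is swept over the cover's -y edge drops into it.
- chip_a: White ceramic chip, loose, 24 (x) x 20 (y) x 9 mm, 12 g. Origin: centre of its underside. It starts flat on the cover within 40 mm in x of the module's origin and from y = -50 to +60 mm, at any yaw.
- chip_b: White ceramic chip, loose, 24 (x) x 20 (y) x 9 mm, 12 g. Origin: centre of its underside. It starts flat on the cover within 40 mm in x of the module's origin and from y = -50 to +60 mm, at any yaw.
- chip_c: White ceramic chip, loose, 24 (x) x 20 (y) x 9 mm, 12 g. Origin: centre of its underside. It starts flat on the cover within 40 mm in x of the module's origin and from y = -50 to +60 mm, at any yaw.
- chip_d: White ceramic chip, loose, 24 (x) x 20 (y) x 9 mm, 12 g. Origin: centre of its underside. It starts flat on the cover within 40 mm in x of the module's origin and from y = -50 to +60 mm, at any yaw.
- scraper: Loose scraper block standing on the bench: orange foot 110 (x) x 26 (y) x 22 mm high whose flat underside is the scraping face, with a black grip on top 70 (x) x 18 (y) mm from 21 to 67 mm above the underside. Origin: centre of the underside; z up. Grip it across the 18 mm (along its y); sweep along its y. About 150 g. It stands either nearer to or farther from the robot than the rack.
- rack: Wooden block, fixed, 56 x 56 x 65 mm high, with an 11 mm upright through hole at its centre in which the stylus stands. Origin: centre of its underside. It stands on the module's +y side and has changed places with the scraper in some starts.
- stylus: Stylus, loose, upright in the rack: steel shaft 7 mm in diameter, 60 mm long, below a green square handle 16 x 16 x 50 mm (60 to 110 mm above the tip). The handle rests on the rack, so the tip starts 5 mm and the handle 65 to 115 mm above the bench. Origin: the tip, at the shaft's lower end; z points up along the shaft to the handle, x and y square to the handle's flats. About 45 g.
- stylus_tip (a point): The lower end of the stylus's shaft (same point and axes as the stylus's origin).
- bottle: Amber closed bottle, loose bystander, diameter 56 mm, 100 mm high. Origin: centre of its underside.
- tape: Roll of black tape lying flat, loose bystander, diameter 64 mm, 19 mm high. Origin: centre of its underside.
- carton: Small closed cardboard carton, loose bystander, 60 (x) x 80 (y) x 45 mm high. Origin: centre of its underside.

How it is judged:
By the outcome, as a careful person would: the job done as asked, in the order asked, and still so for the second after the job is handed in, while the arm keeps its last pose, push and grip.
It also fails if it takes over 56 s, if anything falls off the work surface, if the arm or the gripper's body presses on something with over 40 N, if the wrist force passes 120 N, or if a joint passes its speed limit or range.

## Working session

There is one attempt and no reset: what is moved stays moved. The work goes in short steps, Python scripts to look and compute and a tool call to move; the robot and the scene stay as the last step left them, time stands still between calls to the robot, and variables do not carry over. Pictures are saved under pics/ and viewed, at most 10 in all, crops included, and the job is handed in when it is done.

Besides the shell and the picture viewer there is one more tool, called after "Call:" as name([rows], argument=value, ...), one row to a line, values as JSON. play_rows: Moves the arm, as the interface text tells. Its arguments: {"type":"object","properties":{"motion":{"type":"array","items":{"type":"array","items":{"type":"number"}}},"newtons":{"type":"number"}},"required":["motion"]}

```bash
mkdir -p pics
python3 - <<'E'
from rig import manip
import cv2,numpy as np
print(manip.get_state())
for n in ("side","top"):
    d=manip.get_image(n); cv2.imwrite(f"pics/{n}0.png",d["img"][:,:,::-1]); np.savez(f"{n}0.npz",**d)
    print(n,d["fx"],d["cx"],d["cy"],np.round(d["R"],4).tolist(),d["t"])
E
```

```text
{'clock': 0.0, 'qpos': array([ 1.02699336e+00,  2.76573760e-01,  1.50611535e+00, -1.43052127e-05,
        1.36069979e+00, -1.21016311e-01]), 'qd': array([ 1.34415807e-03,  7.32633866e-04, -1.30989232e-03, -1.04576307e-03,
       -7.20664433e-05, -5.90731626e-04]), 'effort': array([-4.10033399e-04, -4.16776621e+01, -2.45798492e+01, -1.03509860e-04,
        1.10640083e-02, -1.77898426e-05]), 'position': array([0.2356704 , 0.52391242, 0.23045891]), 'ee_rot': array([-2.86466639e-04,  2.09820867e-01,  9.77739432e-01, -8.51243053e-04]), 'contact_force': array([-0.27357898,  0.68054658,  0.68697494]), 'moment': array([ 0.02353437, -0.02227024, -0.0192921 ]), 'gripper_force': 0.0, 'width': 0.08517299030936365}
side 414.1749477333135 319.2353661434407 203.1655576895854 [[0.9594, -0.2818, -0.013], [-0.1669, -0.5299, -0.8315], [0.2274, 0.7999, -0.5554]] [-0.5723497   0.10426487  1.0275439 ]
top 492.54191611416775 320.1614315416054 196.05469015290151 [[-0.0204, -0.9997, -0.0152], [-0.9931, 0.022, -0.1151], [0.1154, 0.0128, -0.9932]] [-0.02658432  0.60623281  1.15493067]
```

View pics/top0.png

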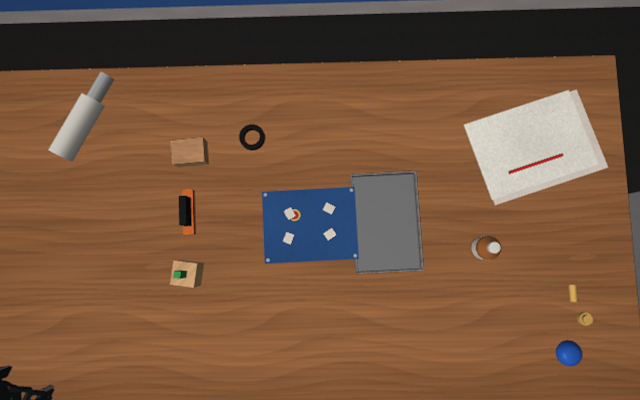

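View pics/side0.png

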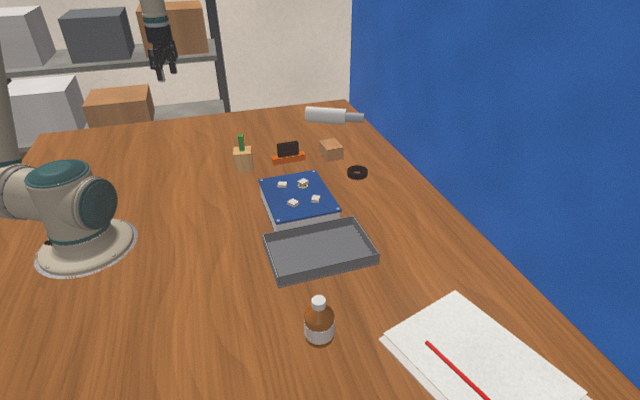

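The top view shows the module (cover about (262–357, 187–263)), tray to its right, scraper at (187,212), rack and stylus at (183,274), and chips at (290,213), (329,208), (330,234) and (288,238). The chip at (290,213) partly covers the aperture. In the side view the stylus is at (241,143) and the scraper at (288,152).

```bash
cat > h.py <<'E'
import numpy as np,cv2
def ray(d,u,v):
    R=d["R"];c=-R.T@d["t"];r=R.T@np.array([(u-d["cx"])/d["fx"],(v-d["cy"])/d["fy"],1]);return c,r
def onz(d,u,v,z):
    c,r=ray(d,u,v);return c+r*(z-c[2])/r[2]
def cloud(d):
    v,u=np.mgrid[:400,:640];z=d["range_z"]
    P=np.stack([(u-d["cx"])/d["fx"]*z,(v-d["cy"])/d["fy"]*z,z],-1)
    return (P-d["t"])@d["R"]
def proj(d,X):
    c=d["R"]@X+d["t"];return c[0]/c[2]*d["fx"]+d["cx"],c[1]/c[2]*d["fy"]+d["cy"]
E
python3 - <<'E'
from h import *
T=np.load("top0.npz");S=np.load("side0.npz")
a=cv2.resize(T["img"][170:300,160:360],None,fx=4,fy=4,interpolation=cv2.INTER_CUBIC)
cv2.imwrite("pics/tc.png",a[:,:,::-1])
a=cv2.resize(S["img"][120:240,220:360],None,fx=5,fy=5,interpolation=cv2.INTER_CUBIC)
cv2.imwrite("pics/sc.png",a[:,:,::-1])
for n,d in (("top",T),("side",S)):
    hsv=cv2.cvtColor(d["img"],cv2.COLOR_RGB2HSV);P=cloud(d);x,y,z=P[...,0],P[...,1],P[...,2]
    ok=(d["range_z"]>0)&(x>.2)&(x<.7)&(y>-.3)&(y<.45)
    H,Sa,V=hsv[...,0],hsv[...,1],hsv[...,2]
    for nm,m in dict(cover=(H>100)&(H<125)&(Sa>120)&(z>.04)&(z<.08),green=(H>45)&(H<90)&(Sa>100)&(z>.03),orange=(H<12)&(Sa>200)&(z>.005)&(z<.035)&(y>.15),
        black=(V<50)&(z>.05)&(z<.08)&(y>.15),rack=(z>.055)&(z<.075)&(y>.2)&(x<.45)&(H>8)&(H<25),chips=(Sa<60)&(V>150)&(z>.055)&(z<.08)&(y<.15)&(y>-.1),
        tray=(z>.022)&(z<.04)&(Sa<60)&(y<.05)).items():
        m=m&ok;p=P[m]
        if len(p)<4: print(n,nm,len(p));continue
        rc=cv2.minAreaRect(p[:,:2].astype(np.float32)*1000)
        print(n,nm,len(p),"med",np.round(np.median(p,0),4),"zpct",np.round(np.percentile(p[:,2],[5,95]),3),"rect",np.round(np.r_[rc[0],rc[1],rc[2]],1))
        if nm=="chips":
            k,l,st,ce=cv2.connectedComponentsWithStats(m.astype(np.uint8))
            for i in range(1,k):
                if st[i,4]>5: print("   chip",ce[i].round(1),np.median(P[l==i],0).round(4))
E
```

```text
top cover 6004 med [ 0.534  -0.0149  0.0594] zpct [0.056 0.063] rect [533.3  78.4 167.4 401.6   1.7]
top green 81 med [0.4289 0.2772 0.1124] zpct [0.081 0.117] rect [428.4 280.5  16.2  13.5  82.8]
top orange 44 med [0.5662 0.2722 0.0181] zpct [0.012 0.024] rect [576.2 274.2 105.7   5.8   2.5]
top black 268 med [0.5759 0.2825 0.0656] zpct [0.056 0.07 ] rect [517.6 282.1 185.8  19.3   2.4]
top rack 457 med [0.4221 0.2731 0.0642] zpct [0.06  0.068] rect [425.9 281.6  57.8  54.2  83. ]
top chips 361 med [0.524  0.0243 0.0681] zpct [0.061 0.071] rect [534.6   9.4 155.2 164.2   1.4]
   chip [328.4 208. ] [ 0.573  -0.0579  0.0684]
   chip [289.3 213. ] [0.5633 0.0337 0.0681]
   chip [329.6 233.9] [ 0.5124 -0.0598  0.068 ]
   chip [288.  237.9] [0.5052 0.0368 0.0684]
top tray 456 med [ 0.5734 -0.2442  0.0304] zpct [0.024 0.035] rect [ 541.5 -197.6  239.8  159.5    1.7]
side cover 2431 med [ 0.5286 -0.0304  0.0596] zpct [0.058 0.061] rect [531.3 -16.  168.8 224.    1.9]
side green 64 med [0.423  0.2719 0.0956] zpct [0.073 0.114] rect [423.8 276.6  19.8  13.7  79.8]
side orange 0
side black 2
side rack 164 med [0.4206 0.2638 0.064 ] zpct [0.056 0.066] rect [424.3 275.6  61.2  56.2  80.6]
side chips 185 med [ 0.5188 -0.0304  0.0682] zpct [0.059 0.07 ] rect [530.3   8.8 158.5 170.7   1.8]
   chip [302.4 180.5] [0.5589 0.0323 0.0679]
   chip [281.9 183. ] [0.5019 0.0335 0.0687]
   chip [315.3 197.2] [ 0.5691 -0.0597  0.0683]
   chip [292.6 201.1] [ 0.5091 -0.0603  0.0682]
side tray 1298 med [ 0.5259 -0.1522  0.0299] zpct [0.023 0.037] rect [ 535.  -117.8  240.1  330.6    1.5]
```

View pics/tc.png

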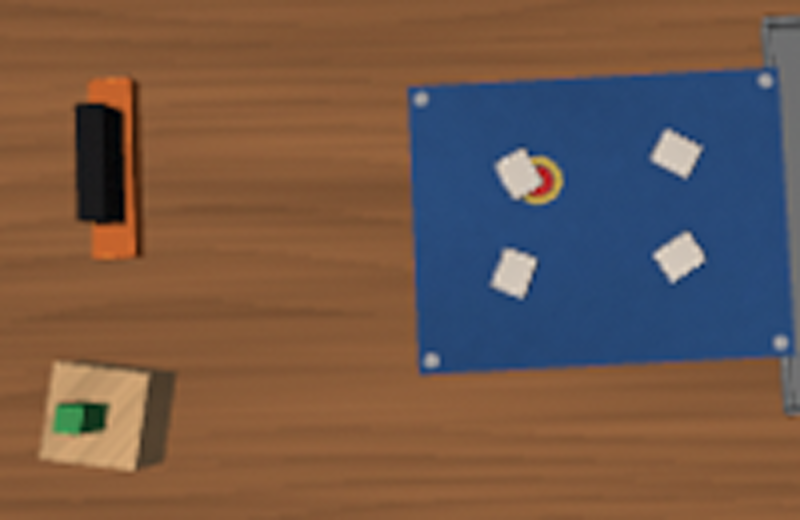

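View pics/sc.png

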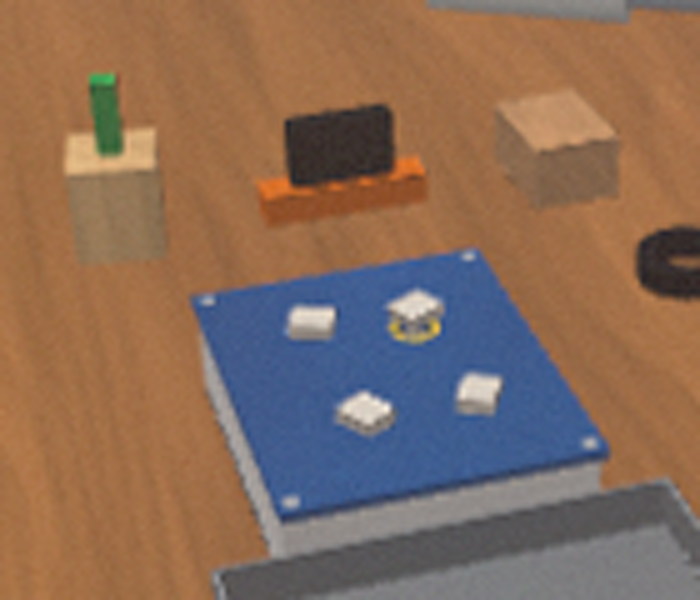

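Top crop: cover corners (409,88), (777,68), (794,356), (421,374); ring centre (540,180); foot corners (90,78)–(93,259); stylus handle top about (70,418). Side crop: cover corners (193,298), (474,250), (608,457), (282,518); handle top about (104,79).

```bash
cat >> h.py <<'E'
def tri(d1,p1,d2,p2):
    A=[];b=[]
    for d,p in((d1,p1),(d2,p2)):
        c,r=ray(d,*p);r=r/np.linalg.norm(r);M=np.eye(3)-np.outer(r,r);A.append(M);b.append(M@c)
    A=np.vstack(A);b=np.hstack(b);x=np.linalg.lstsq(A,b,rcond=None)[0];return x,np.linalg.norm(A@x-b)
E
python3 - <<'E'
from h import *
T=np.load("top0.npz");S=np.load("side0.npz")
t=lambda U,V:((U+.5)/4-.5+160,(V+.5)/4-.5+170)
s=lambda U,V:((U+.5)/5-.5+220,(V+.5)/5-.5+120)
tc=[(409,88),(777,68),(794,356),(421,374)];sc=[(474,250),(608,457),(282,518),(193,298)]
X=[]
for a,b in zip(tc,sc):
    x,e=tri(T,t(*a),S,s(*b));X.append(x);print("corner",x.round(4),e.round(4),onz(T,*t(*a),.06).round(4)[:2],onz(S,*s(*b),.06).round(4)[:2])
for nm,C in(("tri",np.array(X)),("top",np.array([onz(T,*t(*a),.06) for a in tc])),("side",np.array([onz(S,*s(*a),.06) for a in sc]))):
    c=C.mean(0);yv=(C[0]+C[3]-C[1]-C[2])[:2];th=np.arctan2(-yv[0],yv[1])
    R=np.array([[np.cos(th),-np.sin(th)],[np.sin(th),np.cos(th)]])
    print(nm,c.round(4),"yaw deg",np.degrees(th).round(2),"aperture",(c[:2]+R@[.025,.035]).round(4))
print("ring top",onz(T,*t(540,180),.06).round(4),"side",onz(S,*s(415,325),.06).round(4))
# scraper
print("foot top corners",[onz(T,*t(*p),.022)[:2].round(4) for p in[(90,78),(131,77),(138,257),(93,259)]])
print("grip R/L top corners tri", [ (lambda r:(r[0].round(4),r[1].round(4)))(tri(T,t(*a),S,s(*b))) for a,b in[((77,103),(390,105)),((77,219),(287,120))]])
for n,d in(("T",T),("S",S)):
    P=cloud(d);x,y,z=P[...,0],P[...,1],P[...,2];V=d["img"].max(2)
    for nm,m in(("grip",(V<70)&(z>.03)&(z<.08)&(x>.45)&(x<.62)&(y>.22)&(y<.33)),("griptop",(V<70)&(z>.0645)&(z<.08)&(x>.45)&(x<.62)&(y>.22)&(y<.33)),("hand",(z>.108)&(z<.125)&(x>.38)&(x<.47)&(y>.22)&(y<.33)),("handall",(z>.075)&(z<.125)&(x>.38)&(x<.47)&(y>.22)&(y<.33))):
        p=P[m]
        if len(p)>3: rc=cv2.minAreaRect(p[:,:2].astype(np.float32)*1000);print(n,nm,len(p),p.mean(0).round(4),np.round(np.r_[rc[0],rc[1],rc[2]],1))
print("handle top", tri(T,t(70,418),S,s(104,79)))
print("hand top corners",[onz(T,*t(*p),.115)[:2].round(4) for p in[(56,402),(84,403),(82,434),(53,432)]])
E
```

```text
corner [0.6141 0.0989 0.0578] 0.0034 [0.6162 0.0982] [0.6106 0.0953]
corner [ 0.622  -0.1199  0.0536] 0.0031 [ 0.6233 -0.12  ] [ 0.6167 -0.1284]
corner [ 0.453  -0.1252  0.0563] 0.0015 [ 0.4541 -0.1251] [ 0.4512 -0.1301]
corner [0.4465 0.0927 0.0583] 0.0023 [0.4481 0.0923] [0.4445 0.0901]
tri [ 0.5339 -0.0134  0.0565] yaw deg 1.89 aperture [0.5577 0.0224]
top [ 0.5354 -0.0137  0.06  ] yaw deg 1.72 aperture [0.5594 0.022 ]
side [ 0.5308 -0.0183  0.06  ] yaw deg 1.64 aperture [0.5548 0.0174]
ring top [0.5599 0.0212 0.06  ] side [0.5566 0.0237 0.06  ]
foot top corners [array([0.6317, 0.2994]), array([0.6317, 0.2741]), array([0.5213, 0.2688]), array([0.5207, 0.2962])]
grip R/L top corners tri [(array([0.6104, 0.2947, 0.0635]), np.float64(0.0012)), (array([0.5414, 0.294 , 0.0631]), np.float64(0.0016))]
T grip 342 [0.5753 0.2819 0.0598] [575.3 284.2  70.1  19.6   1.4]
T griptop 181 [0.5763 0.2848 0.0672] [574.7 284.3  68.8  18.3   0.8]
T hand 55 [0.4274 0.2807 0.114 ] [427.7 280.2  16.1  15.5  87. ]
T handall 92 [0.4275 0.2784 0.1051] [427.3 280.7  16.2  15.7  82.1]
S grip 248 [0.5698 0.2755 0.0514] [570.3 279.8  66.5  22.7   3.4]
S griptop 50 [0.5711 0.2796 0.0661] [570.3 279.6  66.4  20.    3.7]
S hand 20 [0.4235 0.2762 0.1126] [423.5 277.4  18.8  12.8  81.9]
S handall 76 [0.4237 0.2731 0.0974] [424.  277.2  21.3  15.9  82.4]
handle top (array([0.42713865, 0.28126814, 0.11362705]), np.float64(0.0022328110443553743))
hand top corners [array([0.4377, 0.2886]), array([0.4368, 0.2729]), array([0.4198, 0.2739]), array([0.4213, 0.29  ])]
```

```bash
cat >> h.py <<'E'
def plan(*targets):
    "targets: (x,y,z,tool-y direction deg) -> units from the present pose"
    from rig import manip
    from scipy.spatial.transform import Rotation as Ro
    s=manip.get_state();q=s["ee_rot"];R=Ro.from_quat(np.r_[q[1:],q[0]]).as_matrix();p=s["position"]
    yaw=np.degrees(np.arctan2(R[1,1],R[0,1]))
    print("t %.2f pos %s yaw %.2f w %.1f gf %.1f F %s M %s tilt %s"%(s["clock"],p.round(4),yaw,s["width"]*1e3,s["gripper_force"],s["contact_force"].round(1),s["moment"].round(2),R[:2,2].round(4)))
    for g in targets:
        dx=R.T@(np.array(g[:3])-p)
        d=-(g[3]-yaw);d=(d+90)%180-90
        print(g,"->",np.r_[dx/.04,d/10].round(3))
E
python3 -c "
from h import *
plan((.5725,.282,.15,92))"
```

```text
t 0.10 pos [0.2357 0.5239 0.2305] yaw 65.78 w 85.5 gf 0.0 F [-0.1  0.4  0. ] M [-0.02 -0.01 -0.02] tilt [-0.0009 -0.0014]
(0.5725, 0.282, 0.15, 92) -> [-10.161  -2.058   2.014  -2.622]
```

Call:
play_rows([
  [-1.4,-0.3,0.3,-0.6,60],
  [-2.8,-0.6,0.6,-1.2,60],
  [-4.2,-0.9,0.9,-1.8,60],
  [-5.6,-1.15,1.2,-2.4,60],
  [-7.0,-1.43,1.5,-2.62,60],
])

```text
clock: 0.72
position: [0.469, 0.3561, 0.1706]
ee_rot: [-0.0, -0.018, 1.0, 0.0]
contact_force: [0.8, 1.1, -0.2]
width: 0.0598
gripper_force: 0.0
```

```bash
python3 -c "
from h import *
plan((.5725,.282,.15,92))"
```

```text
t 0.72 pos [0.469  0.3561 0.1706] yaw 92.07 w 59.8 gf 0.0 F [ 0.8  1.1 -0.2] M [ 0.03 -0.   -0.02] tilt [-0.0005  0.0001]
(0.5725, 0.282, 0.15, 92) -> [-2.52  -1.945  0.513  0.007]
```

Call:
play_rows([
  [-1.2,-0.9,0.25,0,60],
  [-2.4,-1.85,0.5,0,60],
  [-2.52,-1.945,0.5,0,60],
  [-2.52,-1.945,0.5,0,60],
])

```text
clock: 1.23
position: [0.5709, 0.2828, 0.1507]
ee_rot: [-0.001, -0.017, 1.0, 0.0]
contact_force: [-0.7, 0.8, -0.6]
width: 0.0597
gripper_force: 0.0
```

```bash
python3 -c "
from h import *
from rig import manip
T=dict(manip.get_image('top'));S=dict(manip.get_image('side'))
p=manip.get_state()['position']
print(proj(T,p),proj(S,p))
np.savez('top1.npz',**T);np.savez('side1.npz',**S)
u,v=map(int,proj(T,p));a=cv2.resize(T['img'][v-40:v+40,u-50:u+50],(500,400),interpolation=2)
u2,v2=map(int,proj(S,p));b=cv2.resize(S['img'][v2-50:v2+30,u2-30:u2+30],(300,400),interpolation=2)
print(u,v,u2,v2)
cv2.imwrite('pics/g1.png',np.hstack([a,b])[:,:,::-1])
plan((.5725,.282,.033,92))"
```

```text
(np.float64(171.39815499938828), np.float64(209.36595450992635)) (np.float64(284.9894333030227), np.float64(118.04812217564131))
171 209 284 118
t 1.32 pos [0.57   0.2839 0.1514] yaw 92.03 w 60.1 gf 0.0 F [ 0.1 -0.2  0.5] M [ 0.03 -0.01  0.03] tilt [-0.001   0.0005]
(0.5725, 0.282, 0.033, 92) -> [-0.065 -0.052  2.96   0.003]
```

View pics/g1.png

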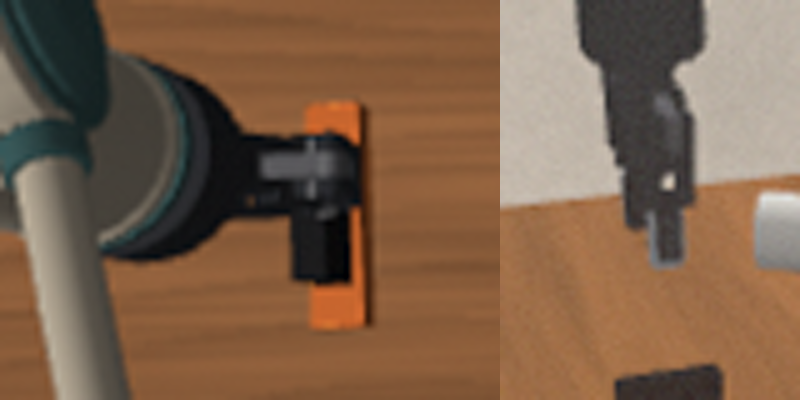

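The crop shows the open gripper above the scraper. The visible near finger sits over the -y side of the grip, as expected, so I'll descend.

Call:
play_rows([
  [-0.065,-0.05,1.2,0,60],
  [-0.065,-0.05,2.3,0,60],
  [-0.065,-0.05,2.9,0,60],
  [-0.065,-0.05,2.92,0,60],
  [-0.065,-0.05,2.92,0,60],
])

```text
clock: 1.95
position: [0.5741, 0.2824, 0.0359]
ee_rot: [0.001, -0.018, 1.0, 0.0]
contact_force: [0.9, 1.2, 1.6]
width: 0.06
gripper_force: 0.0
```

Call:
play_rows([
  [0,0,0,0,10],
  [0,0,0,0,10],
  [0,0,0,0,10],
  [0,0,0,0,10],
  [0,0,0,0,10],
], newtons=80)

```text
clock: 2.58
position: [0.5746, 0.2814, 0.0357]
ee_rot: [0.001, -0.017, 1.0, 0.0]
contact_force: [-1.4, -0.2, 5.8]
width: 0.0165
gripper_force: 78.8
```

```bash
python3 -c "
from h import *
plan((.5725,.282,.14,91.7))"
```

```text
t 2.58 pos [0.5746 0.2814 0.0357] yaw 91.97 w 16.5 gf 78.8 F [-1.4 -0.2  5.8] M [0.14 0.07 0.04] tilt [0.0018 0.0009]
(0.5725, 0.282, 0.14, 91.7) -> [ 0.046  0.018 -2.608  0.027]
```

Call:
play_rows([
  [0,0,-1.0,0,10],
  [0,0,-2.0,0,10],
  [0,0,-2.6,0.03,10],
  [0,0,-2.6,0.03,10],
])

```text
clock: 3.08
position: [0.5751, 0.2814, 0.1402]
ee_rot: [0.002, -0.015, 1.0, 0.001]
contact_force: [0.0, -0.7, -0.6]
width: 0.0173
gripper_force: 78.4
```

```bash
python3 -c "
from h import *
plan((.5357,.08,.14,91.7))"
```

```text
t 3.08 pos [0.5751 0.2814 0.1402] yaw 91.67 w 17.3 gf 78.4 F [ 0.  -0.7 -0.6] M [0.01 0.02 0.01] tilt [0.0038 0.0013]
(0.5357, 0.08, 0.14, 91.7) -> [ 1.130e+00 -5.005e+00 -5.000e-03 -3.000e-03]
```

Call:
play_rows([
  [0.3,-1.3,0,0,10],
  [0.6,-2.6,0,0,10],
  [0.9,-3.9,0,0,10],
  [1.13,-5.0,0,0,10],
  [1.13,-5.0,0,0,10],
])

```text
clock: 3.7
position: [0.5325, 0.0771, 0.1366]
ee_rot: [-0.002, -0.013, 1.0, -0.0]
contact_force: [0.8, 0.4, -0.5]
width: 0.0168
gripper_force: 78.7
```

```bash
python3 -c "
from h import *
plan((.5357,.08,.0967,91.7),(.5415,-.125,.0967,91.7))"
```

```text
t 3.70 pos [0.5325 0.0771 0.1366] yaw 91.44 w 16.8 gf 78.7 F [ 0.8  0.4 -0.5] M [ 0.06 -0.01 -0.02] tilt [-0.0044 -0.0009]
(0.5357, 0.08, 0.0967, 91.7) -> [-0.085  0.071  0.997 -0.026]
(0.5415, -0.125, 0.0967, 91.7) -> [-0.101 -5.056  1.002 -0.026]
```

Call:
play_rows([
  [0,0,0,0,10],
  [-0.04,0.03,0.5,0,10],
  [-0.04,0.03,0.9,0,10],
  [-0.04,0.03,0.9,0,10],
])

```text
clock: 4.2
position: [0.535, 0.0825, 0.1008]
ee_rot: [-0.002, -0.016, 1.0, 0.0]
contact_force: [-0.5, -0.2, -0.9]
width: 0.0166
gripper_force: 78.8
```

```bash
python3 -c "
from h import *
from rig import manip
P=cloud(manip.get_image('side'));
plan((.5357,.08,.0967,91.7),(.5415,-.125,.0967,91.7))"
```

```text
t 4.25 pos [0.5358 0.0823 0.1017] yaw 91.77 w 17.1 gf 78.8 F [-0.7  0.6 -1.6] M [-0.01 -0.02  0.05] tilt [-0.0018  0.0003]
(0.5357, 0.08, 0.0967, 91.7) -> [ 0.003 -0.058  0.126  0.007]
(0.5415, -0.125, 0.0967, 91.7) -> [ 0.017 -5.185  0.124  0.007]
```

Call:
play_rows([
  [0,0,0.05,0,10],
  [0,0,0.1,0,10],
  [0,0,0.1,0,10],
])

```text
clock: 4.62
position: [0.5362, 0.0812, 0.0987]
ee_rot: [0.0, -0.015, 1.0, 0.0]
contact_force: [0.5, 0.5, -0.8]
width: 0.0169
gripper_force: 78.8
```

Call:
play_rows([
  [0,0,0.03,0,10],
  [0,0,0.03,0,10],
])

```text
clock: 4.88
position: [0.5361, 0.0811, 0.0973]
ee_rot: [0.0, -0.015, 1.0, 0.0]
contact_force: [-0.7, 0.3, -1.5]
width: 0.017
gripper_force: 78.8
```

Call:
play_rows([
  [0,-0.3,0.01,0,10],
  [0,-0.8,0.01,0,10],
  [0,-1.3,0.01,0,10],
  [0,-1.8,0.01,0,10],
  [0,-2.3,0.01,0,10],
])

```text
clock: 5.5
position: [0.5388, -0.0126, 0.0969]
ee_rot: [0.0, -0.014, 1.0, 0.0]
contact_force: [-0.2, 0.5, -1.2]
width: 0.017
gripper_force: 78.9
```

Call:
play_rows([
  [0,-0.5,0,0,10],
  [0,-1.0,0,0,10],
  [0,-1.5,0,0,10],
  [0,-2.0,0,0,10],
  [0,-2.4,0,0,10],
])

```text
clock: 6.12
position: [0.5417, -0.1081, 0.0969]
ee_rot: [0.0, -0.014, 1.0, -0.0]
contact_force: [-0.2, -0.5, -2.1]
width: 0.017
gripper_force: 78.9
```

```bash
python3 -c "
from h import *
from rig import manip
plan((.5415,-.128,.0967,91.7))
S=manip.get_image('side');T=manip.get_image('top')
a=cv2.resize(S['img'][130:290,220:390],(510,480),interpolation=2)
b=cv2.resize(T['img'][170:290,250:430],(540,360),interpolation=2)[:,250:]
cv2.imwrite('pics/s1.png',np.hstack([a,np.vstack([b,np.zeros((120,b.shape[1],3),np.uint8)])])[:,:,::-1])
"
```

```text
t 6.12 pos [ 0.5417 -0.1081  0.0969] yaw 91.65 w 17.0 gf 78.9 F [-0.2 -0.5 -2.1] M [ 0.01  0.02 -0.03] tilt [ 0.0001 -0.    ]
(0.5415, -0.128, 0.0967, 91.7) -> [ 0.02  -0.496  0.005 -0.005]
```

View pics/s1.png

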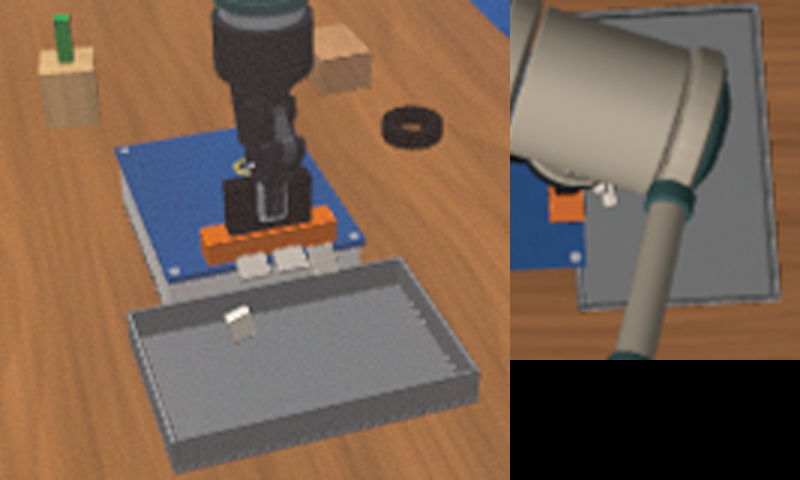

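The sweep is nearly done: one chip is dropping into the tray at (240,322), and three are at the edge around (250–320,260).

Call:
play_rows([
  [0,-0.3,0,0,10],
  [0,-0.6,0,0,10],
  [0,-0.6,0,0,10],
  [0,-0.6,-0.02,0,10],
])

```text
clock: 6.72
position: [0.5422, -0.1305, 0.0976]
ee_rot: [-0.0, -0.015, 1.0, 0.0]
contact_force: [0.2, 0.0, -1.8]
width: 0.0169
gripper_force: 78.9
```

```bash
python3 -c "
from h import *
from rig import manip
plan((.535,.06,.15,91.7),(.5725,.282,.15,91.7))
S=manip.get_image('side');P=cloud(S);I=S['img'];h=cv2.cvtColor(I,cv2.COLOR_RGB2HSV)
m=(h[...,1]<60)&(h[...,2]>170)&(P[...,2]>0)&(P[...,2]<.08)&(P[...,0]>.4)&(P[...,0]<.7)&(P[...,1]<.1)&(P[...,1]>-.29)
k,l,st,ce=cv2.connectedComponentsWithStats(m.astype(np.uint8))
for i in range(1,k):
  if st[i,4]>8: print(st[i,4],ce[i].round(),np.median(P[l==i],0).round(3))
"
```

```text
t 6.72 pos [ 0.5422 -0.1305  0.0976] yaw 91.67 w 16.9 gf 78.9 F [ 0.2  0.  -1.8] M [-0.02  0.03  0.01] tilt [-0.0003  0.0005]
(0.535, 0.06, 0.15, 91.7) -> [ 4.100e-02  4.766e+00 -1.306e+00 -3.000e-03]
(0.5725, 0.282, 0.15, 91.7) -> [-1.0580e+00  1.0287e+01 -1.3040e+00 -3.0000e-03]
76 [306. 235.] [ 0.523 -0.149  0.018]
51 [329. 236.] [ 0.577 -0.159  0.012]
52 [319. 238.] [ 0.55  -0.157  0.012]
```

Call:
play_rows([
  [0,0,-0.6,0,10],
  [0,0.5,-1.3,0,10],
  [0,2.0,-1.3,0,10],
  [-0.2,3.5,-1.3,0,10],
  [-0.5,5.0,-1.3,0,10],
])

```text
clock: 7.4
position: [0.5561, 0.0718, 0.1501]
ee_rot: [0.0, -0.015, 1.0, 0.0]
contact_force: [1.8, -0.8, -1.3]
width: 0.0169
gripper_force: 78.8
```

Call:
play_rows([
  [-0.15,1.5,0,0,10],
  [-0.3,3.0,0,0,10],
  [-0.45,4.2,0,0,10],
  [-0.55,5.2,0,0,10],
  [-0.55,5.2,0,0,10],
])

```text
clock: 8.02
position: [0.5719, 0.2818, 0.1494]
ee_rot: [0.0, -0.017, 1.0, 0.001]
contact_force: [-1.0, -0.4, -1.5]
width: 0.0166
gripper_force: 79.1
```

```bash
python3 -c "
from h import *
from rig import manip
plan((.575,.282,.0365,91.7))
S=manip.get_image('side');T=manip.get_image('top')
np.savez('top2.npz',**T);np.savez('side2.npz',**S)
a=cv2.resize(T['img'][165:285,255:430],(700,480),interpolation=2)
cv2.imwrite('pics/s2.png',a[:,:,::-1])
for d in(S,T):
  P=cloud(d);I=d['img'];h=cv2.cvtColor(I,cv2.COLOR_RGB2HSV)
  m=(h[...,1]<60)&(h[...,2]>160)&(P[...,2]>0)&(P[...,2]<.08)&(P[...,0]>.4)&(P[...,0]<.7)&(P[...,1]<.1)&(P[...,1]>-.28)
  k,l,st,ce=cv2.connectedComponentsWithStats(m.astype(np.uint8))
  for i in range(1,k):
    if st[i,4]>8: print(st[i,4],ce[i].round(),np.median(P[l==i],0).round(3))
"
```

```text
t 8.03 pos [0.5719 0.2818 0.1494] yaw 91.93 w 16.6 gf 79.1 F [-1.  -0.4 -1.5] M [-0.01  0.05 -0.  ] tilt [0.0001 0.0013]
(0.575, 0.282, 0.0365, 91.7) -> [-7.700e-02 -1.000e-03  2.824e+00  2.300e-02]
68 [268. 211.] [ 0.449 -0.02   0.023]
78 [306. 235.] [ 0.523 -0.148  0.018]
107 [324. 237.] [ 0.561 -0.158  0.013]
81 [368. 206.] [ 0.581 -0.156  0.012]
79 [368. 217.] [ 0.554 -0.155  0.012]
107 [364. 230.] [ 0.525 -0.145  0.018]
```

View pics/s2.png

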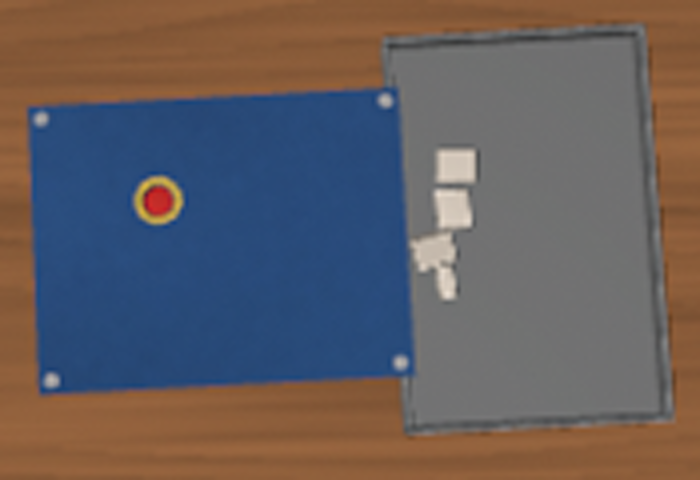

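All four chips are in the tray at about (455,165), (453,208), (435,250) and (446,283). The cover is clear, with the ring centred at (158,201). Next I set the scraper down.

Call:
play_rows([
  [-0.05,0,1.0,0,10],
  [-0.07,0,2.0,0,10],
  [-0.07,0,2.6,0,10],
  [-0.07,0,2.74,0,10],
  [-0.07,0,2.74,0,10],
])

```text
clock: 8.75
position: [0.5756, 0.2777, 0.0406]
ee_rot: [0.0, -0.014, 1.0, 0.0]
contact_force: [-0.1, 1.1, -1.3]
width: 0.0167
gripper_force: 78.9
```

Call:
play_rows([
  [0,0,0.03,0,10],
  [0,0,0.06,0,10],
  [0,0,0.08,0,10],
  [0,0,0.08,0,10],
])

```text
clock: 9.25
position: [0.5752, 0.2785, 0.0371]
ee_rot: [0.0, -0.015, 1.0, 0.0]
contact_force: [-0.2, -0.4, -1.4]
width: 0.0166
gripper_force: 78.9
```

```bash
python3 -c "
from h import *
plan()
t=lambda U,V:((U+.5)/4-.5+255,(V+.5)/4-.5+165)
T=np.load('top2.npz');S=np.load('side2.npz')
print('ring top',onz(T,*t(158,201),.06))
for d in(T,S):
  P=cloud(d);h=cv2.cvtColor(d['img'],cv2.COLOR_RGB2HSV)
  m=(((h[...,0]>20)&(h[...,0]<35))|(h[...,0]<8)|(h[...,0]>170))&(h[...,1]>120)&(abs(P[...,0]-.557)<.03)&(abs(P[...,1]-.02)<.03)&(P[...,2]>.02)
  v,u=np.nonzero(cv2.morphologyEx(m.astype(np.uint8),cv2.MORPH_CLOSE,np.ones((5,5))));c=(u.min()+u.max())/2,(v.min()+v.max())/2
  print(len(u),c,(u.mean(),v.mean()),onz(d,*c,.06).round(4),onz(d,u.mean(),v.mean(),.06).round(4))
  m=(h[...,0]>45)&(h[...,0]<90)&(h[...,1]>100)&(abs(P[...,0]-.425)<.04)&(abs(P[...,1]-.28)<.04)
  p=P[m&(P[...,2]>.105)];v,u=np.nonzero(m);print('styl',p.mean(0).round(4),(u.min(),u.max(),v.min(),v.max()),len(u))
"
```

```text
t 9.25 pos [0.5752 0.2785 0.0371] yaw 91.68 w 16.6 gf 78.9 F [-0.2 -0.4 -1.4] M [0.01 0.   0.  ] tilt [0.0002 0.0001]
ring top [0.55934352 0.0224318  0.06      ]
97 (np.float64(294.0), np.float64(215.0)) (np.float64(294.08247422680415), np.float64(214.7422680412371)) [0.5591 0.0227 0.06  ] [0.5597 0.0225 0.06  ]
styl [0.4285 0.2801 0.1307] (np.int64(77), np.int64(185), np.int64(271), np.int64(287)) 83
13 (np.float64(302.5), np.float64(185.0)) (np.float64(301.7692307692308), np.float64(185.0)) [0.5558 0.0218 0.06  ] [0.5539 0.0224 0.06  ]
styl [0.4234 0.275  0.1119] (np.int64(238), np.int64(243), np.int64(135), np.int64(150)) 64
```

Call:
play_rows([
  [0,0,0.03,0,10],
  [0,0,0.05,0,10],
  [0,0,0.05,0,10],
])

```text
clock: 9.62
position: [0.5752, 0.2785, 0.0357]
ee_rot: [0.0, -0.015, 1.0, 0.0]
contact_force: [-1.9, -0.9, 5.0]
width: 0.017
gripper_force: 79.9
```

Call:
play_rows([
  [0,0,0,0,60],
  [0,0,0,0,60],
  [0,0,0,0,60],
  [0,0,0,0,60],
])

```text
clock: 10.12
position: [0.5752, 0.2784, 0.0348]
ee_rot: [-0.0, -0.015, 1.0, 0.0]
contact_force: [0.6, -0.4, -0.2]
width: 0.0602
gripper_force: 0.0
```

Call:
play_rows([
  [0,0,-1.2,0,60],
  [0,0,-2.4,0,60],
  [0,0,-3.2,0,60],
  [0,0,-3.2,0,60],
])

```text
clock: 10.62
position: [0.5771, 0.2791, 0.1661]
ee_rot: [0.003, -0.015, 1.0, 0.001]
contact_force: [-0.1, -0.2, 0.8]
width: 0.0602
gripper_force: 0.0
```

```bash
python3 -c "
from h import *
plan((.4258,.279,.19,84),(.4258,.279,.1,84))
T=np.load('top0.npz');t=lambda U,V:((U+.5)/4-.5+160,(V+.5)/4-.5+170)
for c,z in(([(54,362),(151,371),(136,470),(40,459)],.065),([(56,402),(84,403),(82,434),(53,432)],.115)):
  C=np.array([onz(T,*t(*p),z)[:2] for p in c]);print(C.mean(0),[np.degrees(np.arctan2(*(C[(i+1)%4]-C[i])[::-1])).round(1) for i in range(4)])
"
```

```text
t 10.62 pos [0.5771 0.2791 0.1661] yaw 91.68 w 60.2 gf 0.0 F [-0.1 -0.2  0.8] M [-0.04  0.02 -0.01] tilt [0.0065 0.0024]
(0.4258, 0.279, 0.19, 84) -> [ 3.776  0.11  -0.621  0.768]
(0.4258, 0.279, 0.1, 84) -> [3.791 0.105 1.629 0.768]
[0.42819079 0.28118188] [np.float64(-96.4), np.float64(171.7), np.float64(82.5), np.float64(-7.5)]
[0.42891638 0.28134939] [np.float64(-93.2), np.float64(177.0), np.float64(85.0), np.float64(-5.0)]
```

Call:
play_rows([
  [1.0,0,-0.4,0.3,60],
  [2.2,0.05,-0.6,0.6,60],
  [3.4,0.1,-0.6,0.77,60],
  [3.77,0.1,-0.6,0.77,60],
  [3.77,0.1,-0.6,0.77,60],
])

```text
clock: 11.25
position: [0.4236, 0.2779, 0.1862]
ee_rot: [-0.0, 0.052, 0.999, -0.0]
contact_force: [0.6, -1.4, 0.0]
width: 0.0598
gripper_force: 0.0
```

```bash
python3 -c "
from h import *
from rig import manip
T=manip.get_image('top');S=manip.get_image('side')
plan((.4258,.279,.078,84))
for n,d in(('T',T),('S',S)):
    P=cloud(d);x,y,z=P[...,0],P[...,1],P[...,2];V=d['img'].max(2)
    m=(V<70)&(z>.03)&(z<.075)&(x>.5)&(x<.64)&(y>.22)&(y<.33)
    for nm,mm in(('grip',m),('griptop',m&(z>.0645))):
        p=P[mm]
        if len(p)>3: rc=cv2.minAreaRect(p[:,:2].astype(np.float32)*1000);print(n,nm,len(p),p.mean(0).round(4),np.round(np.r_[rc[0],rc[1],rc[2]],1))
"
```

```text
t 11.35 pos [0.4257 0.2781 0.1865] yaw 83.97 w 60.1 gf 0.0 F [ 0.2 -0.1 -0.9] M [-0.01 -0.02  0.04] tilt [0.001 0.   ]
(0.4258, 0.279, 0.078, 84) -> [ 2.000e-03  2.100e-02  2.713e+00 -3.000e-03]
T grip 332 [0.5756 0.2751 0.06  ] [5.763e+02 2.775e+02 6.730e+01 1.940e+01 1.000e-01]
T griptop 173 [0.5759 0.2778 0.0671] [5.759e+02 2.776e+02 6.660e+01 1.770e+01 3.000e-01]
S grip 253 [0.5709 0.2689 0.0512] [571.6 273.7  67.2  25.1   3.3]
S griptop 42 [0.5698 0.2735 0.0667] [572.  273.5  20.4  66.8  88.7]
```

Call:
play_rows([
  [-0.03,0.06,1.0,0,60],
  [-0.03,0.06,2.0,0,60],
  [-0.03,0.06,2.6,0,60],
  [-0.03,0.06,2.72,0,60],
  [-0.03,0.06,2.72,0,60],
])

```text
clock: 11.98
position: [0.427, 0.2804, 0.0781]
ee_rot: [0.0, 0.053, 0.999, 0.0]
contact_force: [-0.3, -0.2, 1.4]
width: 0.0597
gripper_force: 0.0
```

Call:
play_rows([
  [0,0,0,0,10],
  [0,0,0,0,10],
  [0,0,0,0,10],
  [0,0,0,0,10],
  [0,0,0,0,10],
], newtons=20)

```text
clock: 12.6
position: [0.4263, 0.2805, 0.0789]
ee_rot: [0.001, 0.053, 0.999, 0.0]
contact_force: [0.3, 0.8, 4.9]
width: 0.016
gripper_force: 25.8
```

```bash
python3 -c "
from h import *
plan()"
```

```text
t 12.60 pos [0.4263 0.2805 0.0789] yaw 83.98 w 16.0 gf 25.8 F [0.3 0.8 4.9] M [-0.05 -0.01 -0.03] tilt [0.0016 0.0008]
```

Call:
play_rows([
  [0,0,0,0,10],
  [0,0,0,0,10],
  [0,0,-0.5,0,10],
  [0,0,-1.3,0,10],
  [0,0,-2.2,0,10],
], newtons=90)

```text
clock: 13.22
position: [0.4251, 0.28, 0.1662]
ee_rot: [-0.001, 0.053, 0.999, -0.0]
contact_force: [0.0, -0.6, -1.3]
width: 0.0147
gripper_force: 88.3
```

Call:
play_rows([
  [0,0,0,0,10],
  [0,0,0,0,10],
])

```text
clock: 13.48
position: [0.4249, 0.2798, 0.1651]
ee_rot: [-0.001, 0.053, 0.999, -0.0]
contact_force: [-0.0, -0.1, -0.6]
width: 0.0148
gripper_force: 88.3
```

```bash
python3 -c "
from h import *
plan((.4263+.1310,.2805-.2581,.168,84))"
```

```text
t 13.47 pos [0.4249 0.2798 0.1651] yaw 83.98 w 14.8 gf 88.3 F [-0.  -0.1 -0.6] M [ 0.04 -0.02 -0.01] tilt [-0.0018 -0.0008]
(0.5573, 0.02240000000000003, 0.168, 84) -> [-3.967e+00 -6.053e+00 -7.200e-02 -2.000e-03]
```

Call:
play_rows([
  [-0.8,-1.25,0,0,10],
  [-1.6,-2.5,0,0,10],
  [-2.4,-3.75,0,0,10],
  [-3.2,-5.0,0,0,10],
  [-3.8,-5.8,0,0,10],
])

```text
clock: 14.1
position: [0.5523, 0.0311, 0.164]
ee_rot: [-0.002, 0.053, 0.999, -0.0]
contact_force: [0.2, 0.2, -1.2]
width: 0.015
gripper_force: 88.3
```

Call:
play_rows([
  [-0.15,-0.25,0,0,10],
  [-0.15,-0.25,0,0,10],
  [-0.15,-0.25,0,0,10],
  [-0.15,-0.25,0,0,10],
])

```text
clock: 14.6
position: [0.5568, 0.0243, 0.1661]
ee_rot: [-0.0, 0.052, 0.999, 0.0]
contact_force: [-0.6, 1.0, -1.2]
width: 0.0148
gripper_force: 88.3
```

```bash
python3 -c "
from h import *
from rig import manip
plan((.5573,.0225,.168,84))
S=manip.get_image('side');T=manip.get_image('top')
np.savez('top3.npz',**T);np.savez('side3.npz',**S)
a=cv2.resize(S['img'][140:220,260:340],(560,560),interpolation=2)
b=cv2.resize(T['img'][190:240,270:320],(240,240),interpolation=2)
cv2.imwrite('pics/i1.png',np.hstack([a,np.vstack([b,np.zeros((320,240,3),np.uint8)])])[:,:,::-1])
p=manip.get_state()['position'];tip=p-[0,0,.073]
print('expected tip px',proj(S,tip),'ring px',proj(S,np.array([.5545,.0195,.06])))
"
```

```text
t 14.60 pos [0.5568 0.0243 0.1661] yaw 84.08 w 14.8 gf 88.3 F [-0.6  1.  -1.2] M [ 0.01 -0.04  0.01] tilt [-0.0004  0.0004]
(0.5573, 0.0225, 0.168, 84) -> [-0.018 -0.045 -0.048  0.008]
expected tip px (np.float64(302.29384145561096), np.float64(173.9975275294541)) ring px (np.float64(302.2304636705017), np.float64(185.48710072848976))
```

View pics/i1.png

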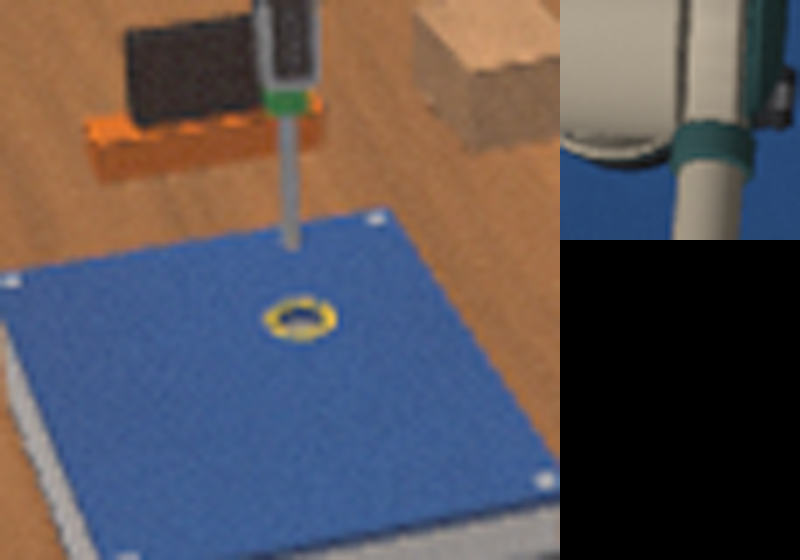

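```bash
python3 -c "
from h import *
S=np.load('side3.npz')
f=lambda U,V:((U+.5)/7-.5+260,(V+.5)/7-.5+140)
a=onz(S,*f(291,246),.0926);b=onz(S,*f(300.5,320),.06);print(a,b,b-a)
plan()
"
```

```text
[0.55340457 0.02236646 0.0926    ] [0.55547106 0.02030708 0.06      ] [ 0.00206649 -0.00205938 -0.0326    ]
t 14.70 pos [0.5571 0.0241 0.1663] yaw 84.06 w 14.9 gf 88.3 F [-0.   0.  -0.9] M [-0.    0.01  0.05] tilt [0.0001 0.0003]
```

The side crop shows the tip at (291,246) and the ring centre at (300,320). It needs about +2 mm in x and −1.5 mm in y before descending.

Call:
play_rows([
  [-0.054,-0.032,0,0,10],
  [-0.054,-0.032,0.4,0,10],
  [-0.054,-0.032,0.75,0,10],
  [-0.054,-0.032,1.0,0,10],
  [-0.054,-0.032,1.0,0,10],
])

```text
clock: 15.32
position: [0.5586, 0.0215, 0.1246]
ee_rot: [-0.001, 0.053, 0.999, 0.0]
contact_force: [0.5, 0.3, -0.7]
width: 0.0149
gripper_force: 88.3
```

```bash
python3 -c "
from h import *
from rig import manip
S=manip.get_image('side')
plan()
cv2.imwrite('pics/i2.png',cv2.resize(S['img'][150:210,270:330],(540,540),interpolation=2)[:,:,::-1])
"
```

```text
t 15.38 pos [0.5592 0.0215 0.1254] yaw 83.97 w 15.0 gf 88.3 F [-0.9 -0.2 -0.6] M [0.01 0.03 0.06] tilt [-0.0013  0.0002]
```

View pics/i2.png

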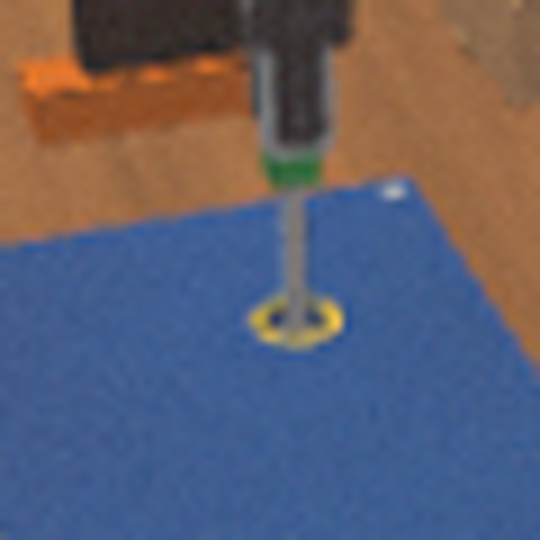

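The shaft is inside the ring and centred at (297,322) with no contact force, so I continue down.

Call:
play_rows([
  [0,0,0.2,0,10],
  [0,0,0.4,0,10],
  [0,0,0.5,0,10],
  [0,0,0.55,0,10],
  [0,0,0.55,0,10],
])

```text
clock: 16.0
position: [0.5597, 0.0215, 0.1046]
ee_rot: [0.0, 0.053, 0.999, 0.0]
contact_force: [-0.9, 0.3, 4.6]
width: 0.015
gripper_force: 88.9
```

```bash
python3 -c "
from h import *
plan()
"
```

```text
t 16.00 pos [0.5597 0.0215 0.1046] yaw 83.98 w 15.0 gf 88.9 F [-0.9  0.3  4.6] M [0.02 0.16 0.01] tilt [ 0.0006 -0.    ]
```

Call:
play_rows([
  [0,0,0.03,0,10],
  [0,0,0.06,0,10],
  [0,0,0.06,0,10],
])

```text
clock: 16.38
position: [0.5598, 0.0215, 0.1028]
ee_rot: [0.001, 0.053, 0.999, 0.0]
contact_force: [-1.3, -0.1, 9.7]
width: 0.015
gripper_force: 90.0
```

Call:
play_rows([
  [0,0,0.03,0,10],
  [0,0,0.05,0,10],
  [0,0,0.05,0,10],
])

```text
clock: 16.75
position: [0.5601, 0.0215, 0.1026]
ee_rot: [0.001, 0.052, 0.999, -0.0]
contact_force: [-5.1, 0.7, 19.0]
width: 0.015
gripper_force: 91.2
```

Call:
play_rows([
  [0,0,0,0,10],
  [0,0,0,0,10],
  [0,0,0,0,10],
  [0,0,0,0,10],
])

```text
clock: 17.25
position: [0.5601, 0.0215, 0.1026]
ee_rot: [0.001, 0.052, 0.999, -0.0]
contact_force: [-3.4, 0.9, 19.2]
width: 0.015
gripper_force: 91.2
```

```bash
python3 -c "
from h import *
from rig import manip
plan()
S=manip.get_image('side')
cv2.imwrite('pics/f.png',cv2.resize(S['img'][120:260,220:390],(680,560),interpolation=2)[:,:,::-1])
"
```

```text
t 17.25 pos [0.5601 0.0215 0.1026] yaw 83.98 w 15.0 gf 91.2 F [-3.4  0.9 19.2] M [0.05 0.95 0.02] tilt [ 0.0025 -0.0002]
```

View pics/f.png

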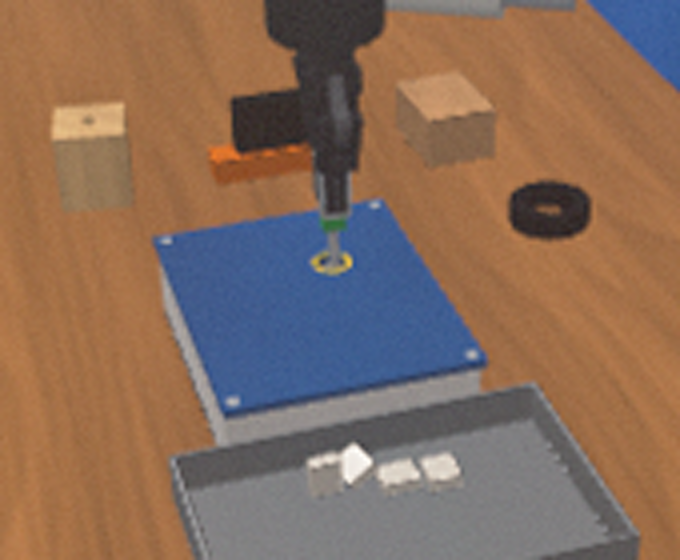

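The stylus shaft is down through the ring at (332,262), and the push is steady at 19 N against the hard stop. All four chips are in the tray at (325–440,470), and the scraper stands on the bench at (260,160).

```bash
python3 -c "
from rig import manip
print(manip.sign_off())"
```

```text
the job is handed in; nothing more can be done
None
```

I handed the job in at about 17 s: all four chips are in the tray, the scraper is on the bench clear of it, and the gripped stylus is holding the reset button against its hard stop with about 19 N.

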